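# Reload the sample bottles in reverse order

## Robot

A 6-joint arm with a two-finger parallel gripper is mounted at the origin on a cart in front of the work surface, level with it; the furniture and walls round the work are solid. World frame = base frame: x ahead of the robot, y to its left, z up, the work surface at z = 0. Lengths are in mm, angles in degrees, forces in N, time in s.
With the tool pointing down it reaches from about 300 to 850 mm from the base axis. Payload 4.2 kg.
Tool frame: the origin (TCP) lies between the finger pads; the fingertips stand 22 mm ahead of it and the grasp point (between the pads) lies 3 mm ahead of it (env.finger_overhang is the distance from the TCP to the fingertips, in mm); z points along the fingers, y is the line along which they close (so a half turn about z gives the same grasp; the last joint's range is limited). The gripper opens to 91 mm and grips with 3 to 60 N. Pads are 32 mm wide; open, the fingers measure 118 mm over their backs; the gripper's body (76 mm by 178 mm) begins 60 mm behind the grasp point.
Start: joints at [-69.729, 18.312, 89.639, -0, 72.044, -1.146], TCP at [209.968, -535.308, 235.976] pointing down, gripper open.
Joint ranges: [-177.97, 177.97], [-48.28, 115.42], [12.27, 149.76], [-77.06, 257.06], [2.81, 150.46], [-146.56, 146.56]. Speed limits (degrees/s): [147.25, 147.25, 180, 180, 180, 180].

## Interface

Orientations are given as [roll, pitch, yaw] about the fixed x, y, z axes, in that order (R = Rz(yaw) Ry(pitch) Rx(roll)).
In Python, from workcell import state, cams, ticket, look_for, outline_of, env gives the robot as it stands.
- The arm moves only by the tool servo_tool, never from a script. Its argument "steps" is a list of rows, each a list of 3 entries, a list of its own where there are three numbers: the closure in counts, from 0 (fully open) to 255 (shut), then the shift along the tool's x, y, z in mm, then the turn, a rotation vector about the tool's x, y, z in rad. A call has exactly 10 rows; each row shifts and turns the commanded pose from where the row before left it, along the tool's axes as they then stand; what a row does not reach is not made up. A row lasts 1/10 s, in which the tool goes at most 50 mm and 8.59 degrees, less where a joint would pass 70% of its speed; a pose out of reach is approached as far as the arm can. A call with a gripper value outside its range is refused whole. The fingers move at their own pace and stop on an object; "squeeze" is the grip in N (left out, the last holds). Time passes only in rows, so rows that do not move let the fingers close, or fill a call up. It gives the time, the measured TCP pose, the force, the opening and the grip force at its end, in the units of the state.
- state(): the state, without advancing time (a new reading comes with each control period).
- cams.grab_frame(name): name is "scene" or "top" or "wrist"; returns a dict with "color" (400x640x3 uint8, red, green, blue), "z_map" (400x640 float32, mm along the optical axis (not along the pixel's ray), 0 where there is no reading), "fovy" (degrees; the focal length in pixels is half the picture's height over the tangent of half this angle, whatever the lens; pixels are square), "cx", "cy" (the principal point, pixels), "eye" and "rotation" of the camera in the world; the wrist camera has in their place "tool_from_camera" (4x4, takes a point from camera to tool coordinates, whose origin is the TCP and whose axes are the flange's). Camera axes: x right, y up, looking along -z (the intrinsics and any distortion apply to the point x, -y, -z); pixel columns grow to the right and rows downward; lengths in mm; the calibration is good to about 2 mm. A picture is of the moment at which its call begins: read the wrist's pose just before it.
- ticket.job_done(): hands the job in; it is judged then, once.
Trained networks look in a picture, given as the dict that the camera call returned (one of the last four; its "shot" number tells which), for a name from the list of things; names that differ only in an ending like _2 or _b are one class to them, and where a whole thing is asked for, a point or a joint stands for the part that bears it (a point fixed in the world has none). Each returns a list of dicts, best first, with "confidence" (0 to 1); they miss things now and then, are a little off and sometimes report something else, mostly with a low value. They report only what shows in the picture. A call takes as long as a camera call. They do not tell look-alikes from the thing itself.
- look_for(picture, thing): "at" ([column, row] in pixels, amid what is visible of it).
- outline_of(picture, thing): "pixels" (400x640 bool, what is visible of it) and "at" ([column, row] in pixels, amid what is visible of it).
The state is a dict: "time_s": time; "qpos": joint angles; "qvel": joint speeds; "effort": joint torques, N m; "ee_pos": TCP position; "ee_rot": TCP orientation; "force": force on the tool from outside, world axes, zero at the start; "torque": the same for the moment, N m; "gripper_width": finger opening in mm; "gripper_force": force on a finger pad.
Only numpy, scipy, OpenCV 4.12 (cv2) and the standard library are available. Lean on these libraries where they do the work, as an engineer would, in place of code of your own. Each camera call takes 0.05 s, during which the arm holds its last target. There are 200 camera calls.

## Task

Move the four bottles from the full rack into the empty rack in reverse order, one to a pocket, so that the bottle that stood nearest the robot in the old rack stands farthest from the robot in the new one, and so on down the row. Keep every bottle upright all the time, and leave each one standing flat on the floor of its pocket; the black mats stay where they are.

Things in the scene. Friction and masses are not known exactly. Their poses are not given: they have to be found in the camera images.
- rack_full: the full rack: grey plastic bottle tray, 320x86x13 mm, fixed; origin under its centre at worktop height, x along the row, pointing away from the robot (within 0.3 rad), z up. Four pockets at x = -117, -39, 39, 117 mm, y = 0, 70x70 mm inside; floor 5 mm, 8 mm thick ribs to 13 mm above the worktop. Each pocket holds a mat and a bottle at the start
- rack_empty: the empty rack: same grey tray, no mats, 320x86x13 mm, fixed; origin under its centre at worktop height, x along the row, pointing away from the robot (within 0.3 rad), z up. Four pockets at x = -117, -39, 39, 117 mm, y = 0, 70x70 mm inside; floor 5 mm, 8 mm thick ribs to 13 mm above the worktop. Left or right of the full one
- dropper_mid (a point): amber glass dropping bottle with a long red rubber bulb on top: round, 43 mm diameter, 114 mm tall in all; the bulb is 20 mm across and the glass body below it is full width from 5 to 45 mm above its underside. The point is on the axis, half-way up the glass body, 30 mm above the underside. Stands upright on its mat at the start; loose, about 0.1 kg. z up along its axis
- amber_mid (a point): amber glass screw bottle with a wide black cap: round, 42 mm diameter, 100 mm tall in all, straight body up to 66 mm. The point is on the axis, half-way up the body, 35 mm above the underside. Stands upright on its mat at the start; loose, about 0.1 kg. z up along its axis
- jar_mid (a point): wide-necked screw jar, pale body and wide ribbed white cap (39 mm): round, 45 mm diameter, 82 mm tall, body straight up to about 50 mm. The point is on the axis, half-way up the body, 32 mm above the underside. Stands upright on its mat at the start; loose, about 0.1 kg. z up along its axis
- buffer_mid (a point): white plastic bottle with sloping shoulders and a narrow screw cap (24 mm): round, 40 mm diameter, 85 mm tall, body straight up to about 55 mm. The point is on the axis, half-way up the body, 35 mm above the underside. Stands upright on its mat at the start; loose, about 0.1 kg. z up along its axis
- mat_dropper: round flat black rubber mat, 64 mm diameter, 3 mm thick, fixed in the pocket of the full rack in which the bottle of this name stood at the start; stays there. Origin at the centre of its underside, 5 mm above the worktop
- mat_amber: round flat black rubber mat, 64 mm diameter, 3 mm thick, fixed in the pocket of the full rack in which the bottle of this name stood at the start; stays there. Origin at the centre of its underside, 5 mm above the worktop
- mat_jar: round flat black rubber mat, 64 mm diameter, 3 mm thick, fixed in the pocket of the full rack in which the bottle of this name stood at the start; stays there. Origin at the centre of its underside, 5 mm above the worktop
- mat_buffer: round flat black rubber mat, 64 mm diameter, 3 mm thick, fixed in the pocket of the full rack in which the bottle of this name stood at the start; stays there. Origin at the centre of its underside, 5 mm above the worktop
There are look-alikes about, which are no part of the job. Leave any purple or turquoise look-alike of the part that bears buffer_mid alone.

How it is judged (in metres and radians):
At the end, for the whole second after the job is handed in: Each bottle stands upright (0.1 rad), released and at rest on the floor (4 mm) of a pocket of the formerly empty rack, axis within 18 mm of its centre along each rack axis, in the reverse near-to-far order of the start (where the mats lie) (((x of mat_dropper in the frame of rack_full between -0.137 and -0.097 m and x of dropper_mid in the frame of rack_empty between 0.099 and 0.135 m) or (x of mat_dropper in the frame of rack_full between -0.059 and -0.019 m and x of dropper_mid in the frame of rack_empty between 0.021 and 0.057 m) or (x of mat_dropper in the frame of rack_full between 0.019 and 0.059 m and x of dropper_mid in the frame of rack_empty between -0.057 and -0.021 m) or (x of mat_dropper in the frame of rack_full between 0.097 and 0.137 m and x of dropper_mid in the frame of rack_empty between -0.135 and -0.099 m)) and y of dropper_mid in the frame of rack_empty between -0.018 and 0.018 m and z of dropper_mid in the frame of rack_empty between 0.031 and 0.039 m and angle between each of dropper_mid, amber_mid, jar_mid, buffer_mid's own z axis and vertical below 0.1 rad and linear speed of each of dropper, amber, jar, buffer below 0.02 m/s and contact force between each of dropper, amber, jar, buffer and the fingers below 0.05 N and ((x of mat_amber in the frame of rack_full between -0.137 and -0.097 m and x of amber_mid in the frame of rack_empty between 0.099 and 0.135 m) or (x of mat_amber in the frame of rack_full between -0.059 and -0.019 m and x of amber_mid in the frame of rack_empty between 0.021 and 0.057 m) or (x of mat_amber in the frame of rack_full between 0.019 and 0.059 m and x of amber_mid in the frame of rack_empty between -0.057 and -0.021 m) or (x of mat_amber in the frame of rack_full between 0.097 and 0.137 m and x of amber_mid in the frame of rack_empty between -0.135 and -0.099 m)) and y of amber_mid in the frame of rack_empty between -0.018 and 0.018 m and z of amber_mid in the frame of rack_empty between 0.036 and 0.044 m and ((x of mat_jar in the frame of rack_full between -0.137 and -0.097 m and x of jar_mid in the frame of rack_empty between 0.099 and 0.135 m) or (x of mat_jar in the frame of rack_full between -0.059 and -0.019 m and x of jar_mid in the frame of rack_empty between 0.021 and 0.057 m) or (x of mat_jar in the frame of rack_full between 0.019 and 0.059 m and x of jar_mid in the frame of rack_empty between -0.057 and -0.021 m) or (x of mat_jar in the frame of rack_full between 0.097 and 0.137 m and x of jar_mid in the frame of rack_empty between -0.135 and -0.099 m)) and y of jar_mid in the frame of rack_empty between -0.018 and 0.018 m and z of jar_mid in the frame of rack_empty between 0.033 and 0.041 m and ((x of mat_buffer in the frame of rack_full between -0.137 and -0.097 m and x of buffer_mid in the frame of rack_empty between 0.099 and 0.135 m) or (x of mat_buffer in the frame of rack_full between -0.059 and -0.019 m and x of buffer_mid in the frame of rack_empty between 0.021 and 0.057 m) or (x of mat_buffer in the frame of rack_full between 0.019 and 0.059 m and x of buffer_mid in the frame of rack_empty between -0.057 and -0.021 m) or (x of mat_buffer in the frame of rack_full between 0.097 and 0.137 m and x of buffer_mid in the frame of rack_empty between -0.135 and -0.099 m)) and y of buffer_mid in the frame of rack_empty between -0.018 and 0.018 m and z of buffer_mid in the frame of rack_empty between 0.036 and 0.044 m); the robot touches nothing.
It fails at once if a bottle is tipped over (by more than 0.6 rad) (angle between any of dropper_mid, amber_mid, jar_mid, buffer_mid's own z axis and vertical above 0.6 rad).
It also fails if it takes over 128 s, if anything falls off the work surface, if the arm or the gripper's body presses on something with over 40 N, if the wrist force passes 120 N, or if a joint passes its speed limit or range.

## Working session

There is one attempt and no reset: what is moved stays moved. The work goes in short steps, Python scripts to look and compute and a tool call to move; the robot and the scene stay as the last step left them, time stands still between calls to the robot, and variables do not carry over. Pictures are saved under pics/ and viewed, at most 14 in all, crops included, and the job is handed in when it is done.

Besides the shell and the picture viewer there is one more tool, called after ">>>" in YAML: its name, and indented under it one key for each argument. servo_tool: Moves the arm, as the interface text tells. Its arguments: {"type":"object","properties":{"steps":{"type":"array","items":{"type":"array"}},"squeeze":{"type":"number"}},"required":["steps"]}

```bash
mkdir -p pics; ls
cat > h.py <<'E'
import numpy as np,cv2
from workcell import state,cams,ticket,look_for,outline_of,env
from scipy.spatial.transform import Rotation as R
def grab(n):
    s=state(); p=cams.grab_frame(n)
    if 'eye' in p: T=np.eye(4); T[:3,:3]=np.array(p['rotation']); T[:3,3]=p['eye']
    else:
        W=np.eye(4); W[:3,:3]=R.from_euler('xyz',s['ee_rot'],degrees=True).as_matrix(); W[:3,3]=s['ee_pos']; T=W@np.array(p['tool_from_camera'])
    p['T']=T; p['f']=200/np.tan(np.radians(p['fovy'])/2); return p
def cloud(p):
    v,u=np.mgrid[0:400,0:640]; z=p['z_map']
    c=np.stack([(u-p['cx'])/p['f']*z,-(v-p['cy'])/p['f']*z,-z],-1)
    w=c@p['T'][:3,:3].T+p['T'][:3,3]; w[z==0]=np.nan; return w
def save(p,n): cv2.imwrite('pics/'+n+'.png',p['color'][...,::-1])
E
python3 - <<'E'
from h import *
print(state())
for n in('top','scene'):
    p=grab(n); save(p,n); print(n,[k for k in p], p['fovy'],p['cx'],p['cy'],p['T'].round(2).tolist()); w=cloud(p)
    for t in['rack_full','rack_empty','dropper_mid','amber_mid','jar_mid','buffer_mid']:
        for r in outline_of(p,t)[:3]:
            q=w[r['pixels']]; q=q[~np.isnan(q[:,0])]
            print(t,round(r['confidence'],2),np.round(r['at']),r['pixels'].sum(),np.median(q,0).round() if len(q) else '',np.percentile(q[:,2],98).round() if len(q) else '')
E
```

```text
pics
{'time_s': 0.0, 'qpos': array([-6.97298047e+01,  1.83494188e+01,  8.97074016e+01, -5.73730684e-04,
        7.20455805e+01, -1.14456614e+00]), 'qvel': array([-0.01549307, -0.03569324,  0.02137735,  0.05575476,  0.00437672,
       -0.00121464]), 'effort': array([ 8.89452367e-04, -4.12459660e+01, -2.31968415e+01,  7.26185599e-02,
        4.58980550e-02, -1.61735711e-04]), 'ee_pos': array([ 209.78328227, -534.84040324,  235.13580178]), 'ee_rot': array([-1.79897609e+02, -1.50010584e-03,  2.14149374e+01]), 'force': array([ 0.50247841,  0.2033282 , -0.68689181]), 'torque': array([-0.01516406, -0.00224494, -0.09202135]), 'gripper_force': 0.0, 'gripper_width': 91.32916631832099}
top ['color', 'z_map', 'fovy', 'cx', 'cy', 'eye', 'rotation', 'shot', 'T', 'f'] 45.22365774116063 319.52350382787546 197.34261174901783 [[9.55, -0.96, -89.16, 267.45], [9.55, -0.96, -89.16, -42.23], [9.55, -0.96, -89.16, 1217.69], [0.0, 0.0, 0.0, 1.0]]
rack_full 0.69 [364. 182.] 2410 [111066. 110757. 112017.] 115152.0
rack_empty 0.56 [221. 180.] 4315 [107566. 107256. 108516.] 110463.0
rack_empty 0.37 [358. 202.] 
[... 528 characters left out ...]
05931067 323.246908199996 197.99638582529357 [[50.18, -0.78, -123.87, -405.47], [50.18, -0.78, -123.87, 547.61], [50.18, -0.78, -123.87, 956.32], [0.0, 0.0, 0.0, 1.0]]
rack_full 0.55 [341. 198.] 655 [185004. 185957. 186366.] 201052.0
rack_empty 0.56 [243. 236.] 2693 [154740. 155693. 156101.] 162200.0
dropper_mid 0.73 [334. 158.] 247 [192651. 193604. 194013.] 198814.0
dropper_mid 0.6 [357. 190.] 372 [181758. 182711. 183120.] 188201.0
amber_mid 0.86 [342. 171.] 345 [186515. 187468. 187877.] 192428.0
jar_mid 0.72 [353. 192.] 385 [181820. 182773. 183181.] 192390.0
buffer_mid 0.73 [366. 203.] 337 [176438. 177391. 177800.] 181941.0
buffer_mid 0.59 [339. 226.] 359 [165827. 166780. 167189.] 171446.0
```

The camera rotation is given as roll, pitch and yaw, so I'm fixing the helper.

```bash
sed -i "s/T\[:3,:3\]=np.array(p\['rotation'\])/T[:3,:3]=R.from_euler('xyz',p['rotation'],degrees=True).as_matrix()/" h.py
cat > m.py <<'E'
from h import *
p=grab('top'); w=cloud(p); np.save('w.npy',w); np.save('c.npy',p['color'])
for t in['rack_full','rack_empty','dropper_mid','amber_mid','jar_mid','buffer_mid']:
    for r in outline_of(p,t)[:4]:
        q=w[r['pixels']]; q=q[~np.isnan(q[:,0])]; zt=np.percentile(q[:,2],95); hi=q[q[:,2]>zt-12]
        print(t,round(r['confidence'],2),np.round(r['at']),len(q),np.median(q,0).round(),zt.round(),'top',hi.mean(0).round(), np.median(p['color'][r['pixels']],0))
        if 'rack' in t:
            b=cv2.minAreaRect(q[(q[:,2]<25)&(q[:,2]>-5)][:,:2].astype(np.float32)); print(b)
c=cv2.resize(p['color'][90:340,140:500],(792,550),interpolation=cv2.INTER_CUBIC); cv2.imwrite('pics/topc.png',c[...,::-1])
E
python3 m.py
```

```text
rack_full 0.72 [364. 184.] 2378 [ 509. -173.   11.] 17.0 top [ 507. -175.   13.] [162. 154. 149.]
((518.457275390625, -177.87860107421875), (88.95573425292969, 354.7314147949219), 76.68215942382812)
rack_empty 0.92 [220. 182.] 4488 [517. 192.   7.] 16.0 top [519. 192.   9.] [164. 156. 152.]
((523.7702026367188, 195.43292236328125), (353.1643371582031, 92.0160140991211), 16.756547927856445)
dropper_mid 0.67 [378. 137.] 319 [ 619. -201.   60.] 122.0 top [ 624. -203.  119.] [172. 102.  43.]
amber_mid 0.52 [366. 165.] 298 [ 544. -180.   82.] 111.0 top [ 551. -184.  108.] [140.5 102.   53. ]
jar_mid 0.84 [367. 192.] 313 [ 472. -167.   89.] 94.0 top [ 478. -170.   90.] [250. 238. 225.]
buffer_mid 0.77 [359. 221.] 242 [ 399. -147.   72.] 96.0 top [ 403. -150.   93.] [179.5 203.  158.5]
buffer_mid 0.69 [420. 207.] 248 [ 443. -300.   65.] 88.0 top [ 448. -306.   85.] [  0.  171.  163.5]
buffer_mid 0.66 [316. 236.] 236 [370. -47.  64.] 88.0 top [373. -47.  85.] [  0. 182. 173.]
buffer_mid 0.52 [382. 273.] 245 [ 273. -206.   65.] 87.0 top [ 272. -211.   85.] [148.5  64.5 166.5]
```

View pics/topc.png

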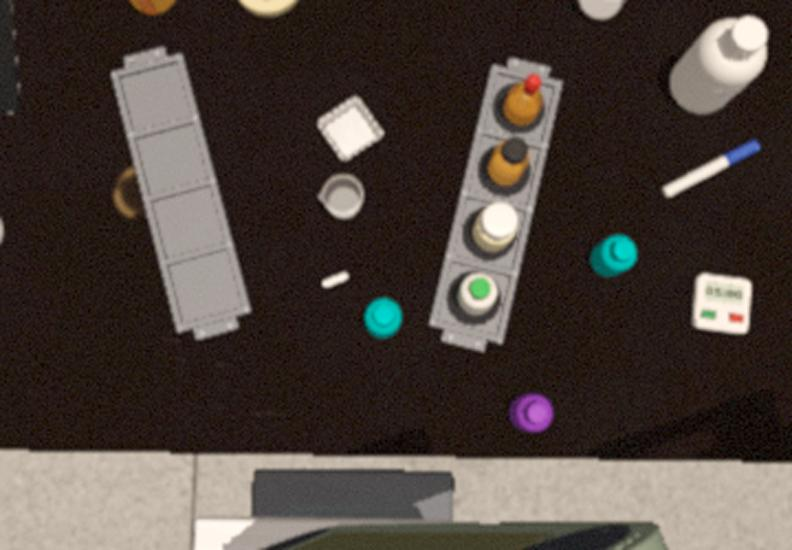

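View pics/scene.png

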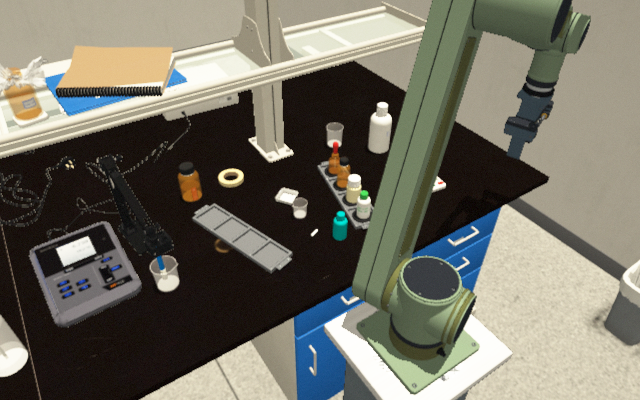

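Near to far, the full rack holds the white buffer bottle with the green cap (crop 480,290), the jar (497,222), the amber (512,155) and the dropper (522,95).

There are four buffer candidates: two turquoise (384,317 and 617,255), one purple (533,411) and the white one in the rack pocket. The white one fits, because it matches the description and it stands on a mat.

Next I'll check the clearance of the shelf and fit the racks.

Run:
```python
from h import *
w=np.load('w.npy')
q=w.reshape(-1,3); q=q[~np.isnan(q[:,0])]
print('height grid rows x 200..900 step 50; cols y 400..-600')
for x in range(200,1000,50):
    print(x,[ (int(np.percentile(s[:,2],99)) if len(s:=q[(abs(q[:,0]-x)<25)&(abs(q[:,1]-y)<25)])>5 else None) for y in range(400,-601,-50)])
# racks: fit height 8..20 / local
for nm,c,a in(('full',(518,-178),-13.3),('empty',(524,195),16.8)):
    m=(abs(q[:,2]-10)<9)
    ca,sa=np.cos(np.radians(a)),np.sin(np.radians(a)); d=q[:,:2]-c; lx=d@[ca,sa]; ly=d@[-sa,ca]
    m&=(abs(lx)<185)&(abs(ly)<55)
    l=np.stack([lx,ly],1)[m]; e=[]
    for k in range(-140,141,20):
        s=l[abs(l[:,0]-k)<10][:,1]; s=s[abs(s)<55]; e.append((k,*np.percentile(s,[2,98]).round(1)))
    print(nm,e, 'x ends',np.percentile(lx[m&(abs(ly)<40)],[.3,1,99,99.7]).round(1),'off-tab ends',np.percentile(lx[m&(abs(ly)>28)&(abs(ly)<40)],[1,99]).round(1))
```

```text
height grid rows x 200..900 step 50; cols y 400..-600
200 [4, 3, 5, 5, 3, 3, 4, 4, 4, 711, 757, 758, 739, 6, 672, 664, 643, 624, 540, 473, 5]
250 [5, 5, 6, 5, 6, 6, 6, 6, 5, 6, 6, 5, 88, 62, 6, 6, 625, 623, 566, 422, 339]
300 [6, 5, 6, 6, 6, 6, 6, 6, 6, 5, 5, 6, 86, 60, 6, 6, 6, 6, 6, 6, 26]
350 [5, 6, 6, 5, 14, 17, 12, 6, 6, 88, 16, 17, 15, 6, 6, 6, 17, 17, 6, 5, 6]
400 [6, 6, 6, 5, 17, 16, 16, 6, 9, 88, 16, 96, 17, 6, 5, 7, 20, 21, 6, 7, 6]
450 [197, 6, 5, 6, 18, 18, 14, 6, 6, 5, 17, 92, 92, 6, 89, 5, 17, 18, 6, 7, 7]
500 [159, 6, 6, 17, 16, 17, 6, 47, 51, 6, 7, 94, 93, 6, 7, 6, 5, 6, 6, 5, 6]
550 [187, 6, 6, 16, 12, 17, 6, 6, 49, 6, 6, 107, 111, 16, 5, 7, 18, 18, 6, 6, 6]
600 [212, 6, 6, 16, 17, 16, 6, 19, 18, 18, 6, 15, 121, 17, 5, 5, 6, 16, 15, 7, 6]
650 [216, 5, 12, 17, 17, 6, 6, 7, 16, 5, 6, 16, 124, 16, 7, 5, 179, 180, 6, 6, 7]
700 [260, 6, 6, 15, 16, 7, 6, 5, 7, 7, 7, 7, 15, 13, 6, 7, 176, 178, 6, 5, 6]
750 [377, 396, 398, 396, 365, 362, 362, 362, 362, 365, 362, 372, 363, 362, 363, 362, 362, 363, 363, 363, 363]
800 [377, 377, 7, 385, 375, 337, 338, 337, 337, 381, 312, 382, 3
[... 1097 characters left out ...]
8), np.float64(51.6)), (-120, np.float64(-51.1), np.float64(49.1)), (-100, np.float64(-50.2), np.float64(49.6)), (-80, np.float64(-49.7), np.float64(47.4)), (-60, np.float64(-52.3), np.float64(51.7)), (-40, np.float64(-51.0), np.float64(52.3)), (-20, np.float64(-48.4), np.float64(52.5)), (0, np.float64(-52.7), np.float64(50.0)), (20, np.float64(-49.4), np.float64(51.2)), (40, np.float64(-50.8), np.float64(47.9)), (60, np.float64(-50.6), np.float64(51.6)), (80, np.float64(-49.7), np.float64(50.4)), (100, np.float64(-50.1), np.float64(50.4)), (120, np.float64(-52.4), np.float64(49.5)), (140, np.float64(-49.4), np.float64(49.4))] x ends [-183.1 -177.7  176.7  182.8] off-tab ends [-178.7  176.6]
```

>>> servo_tool:
  steps:
    - [0, [37, -24, -9], [0, 0, 0]]
    - [0, [37, -24, -9], [0, 0, 0]]
    - [0, [37, -24, -9], [0, 0, 0]]
    - [0, [37, -24, -9], [0, 0, 0]]
    - [0, [37, -24, -9], [0, 0, 0]]
    - [0, [37, -24, -9], [0, 0, 0]]
    - [0, [37, -24, -9], [0, 0, 0]]
    - [0, [37, -24, -9], [0, 0, 0]]
    - [0, [37, -24, -9], [0, 0, 0]]
    - [0, [37, -24, -9], [0, 0, 0]]

```text
time_s: 2.05
ee_pos: [467.5, -175.1, 326.6]
ee_rot: [180.0, -0.0, 21.4]
force: [0.5, -0.1, 0.2]
gripper_width: 91.3
gripper_force: 0.0
```

>>> servo_tool:
  steps:
    - [0, [0, 0, 0], [0, 0, 0.12]]
    - [0, [0, 0, 0], [0, 0, 0.12]]
    - [0, [0, 0, 0], [0, 0, 0.12]]
    - [0, [0, 0, 0], [0, 0, 0.12]]
    - [0, [0, 0, 0], [0, 0, 0.12]]
    - [0, [0, 0, 0], [0, 0, 0]]
    - [0, [0, 0, 0], [0, 0, 0]]
    - [0, [0, 0, 0], [0, 0, 0]]
    - [0, [0, 0, 0], [0, 0, 0]]
    - [0, [0, 0, 0], [0, 0, 0]]

```text
time_s: 3.05
ee_pos: [466.8, -176.8, 326.0]
ee_rot: [180.0, -0.0, -12.9]
force: [-0.4, -0.4, -0.6]
gripper_width: 91.2
gripper_force: 0.0
```

```bash
cat > wl.py <<'E'
from h import *
import sys
p=grab('wrist'); w=cloud(p); save(p,sys.argv[1]); s=state(); print(s['ee_pos'].round(1),s['ee_rot'].round(2),s['qpos'].round(1),'cam',p['T'][:3,3].round())
for t in sys.argv[2:]:
    for r in outline_of(p,t)[:3]:
        q=w[r['pixels']]; q=q[~np.isnan(q[:,0])]
        if len(q)<20: continue
        zt=np.percentile(q[:,2],95); hi=q[(q[:,2]>zt-8)]
        print(t,round(r['confidence'],2),np.round(r['at']),len(q),'top z',zt.round(),'top c',hi.mean(0).round(),'bbox mid',((np.percentile(hi,1,axis=0)+np.percentile(hi,99,axis=0))/2).round(1)[:2])
        if 'rack' in t: print(cv2.minAreaRect(q[(q[:,2]<20)&(q[:,2]>-5)][:,:2].astype(np.float32)))
np.save('ww.npy',w)
E
python3 wl.py w1 rack_full dropper_mid amber_mid jar_mid buffer_mid
```

```text
[ 466.8 -176.8  326. ] [180.    -0.   -12.93] [-22.1   8.8  89.6  -0.   81.6  80.9] cam [ 542. -195.  474.]
rack_full 0.68 [313. 124.] 7493 top z 13.0 top c [ 532. -181.   11.] bbox mid [ 512.2 -177.5]
((510.43084716796875, -175.56663513183594), (85.92487335205078, 338.48992919921875), 76.85552978515625)
dropper_mid 0.72 [307.  35.] 1288 top z 121.0 top c [ 625. -205.  119.] bbox mid [ 625.7 -204.6]
amber_mid 0.83 [309. 101.] 955 top z 108.0 top c [ 553. -186.  107.] bbox mid [ 552.5 -185.9]
buffer_mid 0.86 [251. 242.] 726 top z 84.0 top c [374. -53.  83.] bbox mid [373.9 -52.7]
buffer_mid 0.71 [ 65. 167.] 11071 top z 13.0 top c [544. 193.  10.] bbox mid [542. 186.]
buffer_mid 0.67 [366. 267.] 311 top z 84.0 top c [ 264. -210.   84.] bbox mid [ 263.5 -210.3]
```

View pics/w1.png

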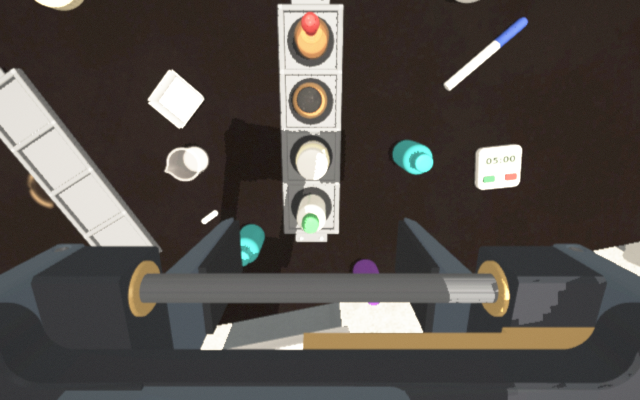

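The wrist picture shows the row: dropper (311,35), amber (310,100), jar (312,158), and the white green-capped bottle in the nearest pocket (311,213). The turquoise ones (250,243 and 413,157) and the purple one (367,282) stand outside the rack.

Run:
```python
from h import *
w=np.load('ww.npy'); im=cv2.imread('pics/w1.png')
for n,(u,v) in dict(drop=(310,25),amber=(310,100),jar=(312,158),buf=(311,220)).items():
    q=w[max(v-25,0):v+25,u-28:u+28].reshape(-1,3); q=q[(q[:,2]>60)&(q[:,2]<130)]; zt=np.percentile(q[:,2],97); h=q[q[:,2]>zt-7]
    a,b=np.percentile(h,1,axis=0),np.percentile(h,99,axis=0); print(n,zt.round(),len(h),((a+b)/2).round(1),(b-a).round(1))
    if n=='drop':
        for z in range(60,125,8): s=q[abs(q[:,2]-z)<4]; print(z,len(s), (np.percentile(s[:,1],98)-np.percentile(s[:,1],2)).round() if len(s)>3 else '')
# empty rack: gray, lies left
q=w[60:260,0:170].reshape(-1,3); c=im[60:260,0:170].reshape(-1,3); k=(c.min(1)>100)&(q[:,2]<22)&(q[:,2]>0)&(q[:,1]>80); print(cv2.minAreaRect(q[k][:,:2].astype(np.float32)))
cv2.imwrite('pics/crop.png',cv2.resize(im[130:260,220:440],(792,468),interpolation=cv2.INTER_CUBIC))
```

```text
drop 121.0 267 [ 625.9 -204.8  118.6] [16.3 16.1  7.4]
60 60 28.0
68 26 25.0
76 190 24.0
84 11 11.0
92 11 8.0
100 2 
108 34 19.0
116 183 16.0
124 100 10.0
amber 108.0 526 [ 552.5 -185.9  106.6] [26.2 26.2  4.8]
jar 90.0 746 [ 478.4 -171.4   88. ] [35.6 35.8  5.7]
buf 93.0 251 [ 402.9 -151.4   89.9] [21.8 21.3  7. ]
((522.1963500976562, 208.82374572753906), (329.5356750488281, 118.90299987792969), 16.84253692626953)
```

View pics/crop.png

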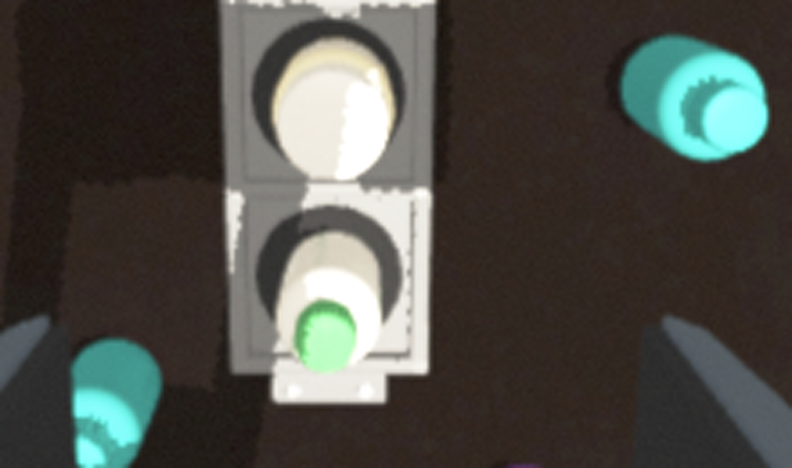

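The white green-capped bottle is confirmed as the buffer. Reaching for it now.

>>> servo_tool:
  steps:
    - [0, [-34, -5, 5], [0, 0, 0.01]]
    - [0, [-34, -5, 15], [0, 0, 0]]
    - [0, [0, 0, 45], [0, 0, 0]]
    - [0, [0, 0, 45], [0, 0, 0]]
    - [0, [0, 0, 45], [0, 0, 0]]
    - [0, [0, 0, 45], [0, 0, 0]]
    - [0, [0, 0, 35], [0, 0, 0]]
    - [0, [0, 0, 25], [0, 0, 0]]
    - [0, [0, 0, 14], [0, 0, 0]]
    - [0, [0, 0, 0], [0, 0, 0]]
  squeeze: 15

```text
time_s: 4.35
ee_pos: [401.6, -151.0, 50.3]
ee_rot: [-180.0, 0.3, -13.5]
force: [0.5, 0.6, 0.9]
gripper_width: 91.1
gripper_force: 0.0
```

>>> servo_tool:
  steps:
    - [255, [0, 0, 0], [0, 0, 0]]
    - [255, [0, 0, 0], [0, 0, 0]]
    - [255, [0, 0, 0], [0, 0, 0]]
    - [255, [0, 0, 0], [0, 0, 0]]
    - [255, [0, 0, 0], [0, 0, 0]]
    - [255, [0, 0, 0], [0, 0, 0]]
    - [255, [0, 0, 0], [0, 0, 0]]
    - [255, [0, 0, 0], [0, 0, 0]]
    - [255, [0, 0, 0], [0, 0, 0]]
    - [255, [0, 0, 0], [0, 0, 0]]

```text
time_s: 5.35
ee_pos: [402.9, -151.5, 52.1]
ee_rot: [180.0, -0.0, -13.5]
force: [-1.8, -0.6, 3.0]
gripper_width: 39.5
gripper_force: 15.0
```

>>> servo_tool:
  steps:
    - [255, [0, 0, -20], [0, 0, 0]]
    - [255, [0, 0, -40], [0, 0, 0]]
    - [255, [0, 0, -45], [0, 0, 0]]
    - [255, [0, 0, -45], [0, 0, 0]]
    - [255, [-3, -20, -28], [0, 0, 0]]
    - [255, [-5, -40, 0], [0, 0, 0]]
    - [255, [-5, -45, 0], [0, 0, 0]]
    - [255, [-6, -45, 0], [0, 0, 0]]
    - [255, [-6, -45, 0], [0, 0, 0]]
    - [255, [-6, -45, 0], [0, 0, 0]]

```text
time_s: 6.35
ee_pos: [428.5, 90.9, 229.7]
ee_rot: [180.0, 0.0, -13.5]
force: [0.9, 0.2, -0.3]
gripper_width: 39.0
gripper_force: 15.0
```

>>> servo_tool:
  steps:
    - [255, [-6, -45, 0], [0, 0, 0]]
    - [255, [-6, -40, 0], [0, 0, 0]]
    - [255, [0, -15, 0], [0, 0, -0.05]]
    - [255, [0, 0, 0], [0, 0, -0.12]]
    - [255, [0, 0, 0], [0, 0, -0.12]]
    - [255, [0, 0, 0], [0, 0, -0.12]]
    - [255, [0, 0, 0], [0, 0, -0.12]]
    - [255, [0, 0, 0], [0, 0, 0]]
    - [255, [0, 0, 0], [0, 0, 0]]
    - [255, [0, 0, 0], [0, 0, 0]]

```text
time_s: 7.35
ee_pos: [440.6, 188.8, 229.8]
ee_rot: [180.0, 0.0, 16.7]
force: [0.2, 0.1, -0.8]
gripper_width: 39.1
gripper_force: 15.0
```

```bash
python3 wl.py w2 rack_empty buffer_mid
python3 - <<'E'
from h import *
w=np.load('ww.npy'); im=cv2.imread('pics/w2.png'); h=cv2.cvtColor(im,cv2.COLOR_BGR2HSV)
q=w.reshape(-1,3); c=im.reshape(-1,3)
k=(c.min(1)>70)&(q[:,2]<25)&(q[:,2]>-5)&(q[:,0]>300)&(q[:,0]<720)&(abs(q[:,1]-195)<120); print(k.sum(),cv2.minAreaRect(q[k][:,:2].astype(np.float32)))
E
```

```text
[440.6 188.9 229.9] [1.7999e+02 1.0000e-02 1.6760e+01] [ 21.8   9.9 102.1  -0.   68.   95.1] cam [515. 211. 378.]
rack_empty 0.85 [339. 101.] 16186 top z 13.0 top c [525. 194.   9.] bbox mid [516.1 189.8]
((500.077392578125, 187.46078491210938), (257.8720397949219, 87.47697448730469), 16.970260620117188)
buffer_mid 0.81 [314. 252.] 5727 top z 270.0 top c [438. 188. 269.] bbox mid [438.3 189. ]
buffer_mid 0.53 [508. 311.] 308 top z 85.0 top c [373. -45.  83.] bbox mid [372.6 -45.5]
17103 ((481.490478515625, 206.65318298339844), (285.02105712890625, 178.83274841308594), 18.201276779174805)
```

View pics/w2.png

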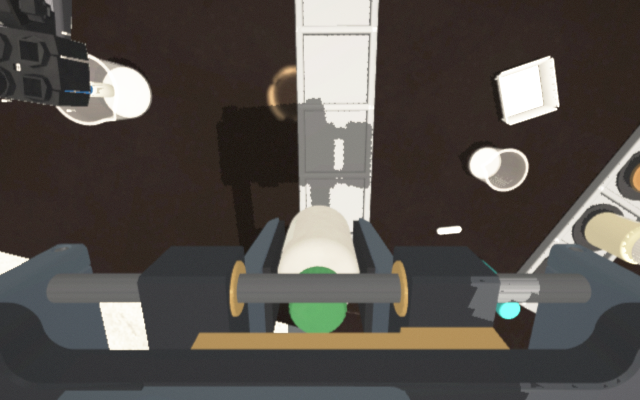

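The white bottle is upright in the grip, and the empty rack runs from (337,0) to (335,230). Its ribs cross at rows of about 30, 106 and 180. I'll project those onto z=13.

Run:
```python
from h import *
p=grab('wrist'); 
def px(u,v,z=13):
    d=p['T'][:3,:3]@np.array([(u-p['cx'])/p['f'],-(v-p['cy'])/p['f'],-1]); e=p['T'][:3,3]; return (e+d*(z-e[2])/d[2])[:2].round(1)
for a,b,v in((300,377,30),(300,374,106),(301,371,178)): print(v,px(a,v),px(b,v),(px(a,v)+px(b,v))/2)
```

```text
30 [583.6 252.1] [606.7 175.3] [595.15 213.7 ]
106 [510.5 231.4] [534.1 152.9] [522.3  192.15]
178 [432.4 208.1] [456.1 129. ] [444.25 168.55]
```

>>> servo_tool:
  steps:
    - [255, [10, 1, 15], [0, 0, 0]]
    - [255, [20, 2, 15], [0, 0, 0]]
    - [255, [20, 2, 15], [0, 0, 0]]
    - [255, [22, 2, 15], [0, 0, 0]]
    - [255, [22, 2, 15], [0, 0, 0]]
    - [255, [22, 2, 10], [0, 0, 0]]
    - [255, [22, 2, 10], [0, 0, 0]]
    - [255, [22, 2, 5], [0, 0, 0]]
    - [255, [22, 3, 5], [0, 0, 0]]
    - [255, [14, 1, 5], [0, 0, 0]]

```text
time_s: 8.55
ee_pos: [635.3, 227.9, 119.3]
ee_rot: [180.0, -0.0, 16.8]
force: [-0.6, -0.4, -0.9]
gripper_width: 38.7
gripper_force: 15.0
```

>>> servo_tool:
  steps:
    - [255, [0, 0, 10], [0, 0, 0]]
    - [255, [0, 0, 20], [0, 0, 0]]
    - [255, [0, 0, 18], [0, 0, 0]]
    - [255, [0, 0, 12], [0, 0, 0]]
    - [255, [0, 0, 6], [0, 0, 0]]
    - [255, [0, 0, 3], [0, 0, 0]]
    - [255, [0, 0, 1], [0, 0, 0]]
    - [255, [0, 0, 0], [0, 0, 0]]
    - [255, [0, 0, 0], [0, 0, 0]]
    - [255, [0, 0, 0], [0, 0, 0]]

```text
time_s: 9.55
ee_pos: [634.1, 227.8, 50.5]
ee_rot: [180.0, -0.1, 16.8]
force: [-0.8, -0.3, -0.5]
gripper_width: 38.7
gripper_force: 15.0
```

>>> servo_tool:
  steps:
    - [255, [0, 0, 1], [0, 0, 0]]
    - [0, [0, 0, 0], [0, 0, 0]]
    - [0, [0, 0, 0], [0, 0, 0]]
    - [0, [0, 0, 0], [0, 0, 0]]
    - [0, [0, 0, 0], [0, 0, 0]]
    - [0, [0, 0, 0], [0, 0, 0]]
    - [0, [0, 0, -15], [0, 0, 0]]
    - [0, [0, 0, -25], [0, 0, 0]]
    - [0, [0, 0, -35], [0, 0, 0]]
    - [0, [0, 0, -35], [0, 0, 0]]

```text
time_s: 10.55
ee_pos: [633.7, 227.7, 161.0]
ee_rot: [180.0, -0.0, 16.8]
force: [-0.5, 1.3, 0.0]
gripper_width: 91.2
gripper_force: 0.0
```

>>> servo_tool:
  steps:
    - [0, [-26, 34, -3], [0, 0, 0]]
    - [0, [-26, 34, -3], [0, 0, 0]]
    - [0, [-26, 34, -3], [0, 0, 0]]
    - [0, [-27, 34, -3], [0, 0, 0]]
    - [0, [-27, 34, -3], [0, 0, 0]]
    - [0, [-27, 34, -3], [0, 0, 0]]
    - [0, [-27, 34, -3], [0, 0, 0]]
    - [0, [-26, 34, -3], [0, 0, 0]]
    - [0, [-26, 33, -3], [0, 0, 0]]
    - [0, [-26, 32, -3], [0, 0, 0]]

```text
time_s: 11.55
ee_pos: [478.1, -172.9, 190.5]
ee_rot: [179.9, -0.1, 16.8]
force: [0.2, -0.7, -0.3]
gripper_width: 91.1
gripper_force: 0.0
```

>>> servo_tool:
  steps:
    - [0, [0, 0, 0], [0, 0, 0.13]]
    - [0, [0, 0, 0], [0, 0, 0.14]]
    - [0, [0, 0, 0], [0, 0, 0.14]]
    - [0, [0, 0, 0], [0, 0, 0.12]]
    - [0, [0, 0, 0], [0, 0, 0]]
    - [0, [0, 0, 0], [0, 0, 0]]
    - [0, [0, 0, 0], [0, 0, 0]]
    - [0, [0, 0, 0], [0, 0, 0]]
    - [0, [0, 0, 0], [0, 0, 0]]
    - [0, [0, 0, 0], [0, 0, 0]]

```text
time_s: 12.55
ee_pos: [478.6, -171.3, 188.9]
ee_rot: [180.0, 0.0, -13.5]
force: [0.1, -0.6, 0.7]
gripper_width: 91.0
gripper_force: 0.0
```

>>> servo_tool:
  steps:
    - [0, [0, 0, 30], [0, 0, 0]]
    - [0, [0, 0, 40], [0, 0, 0]]
    - [0, [0, 0, 35], [0, 0, 0]]
    - [0, [0, 0, 22], [0, 0, 0]]
    - [0, [0, 0, 12], [0, 0, 0]]
    - [0, [0, 0, 6], [0, 0, 0]]
    - [0, [0, 0, 0], [0, 0, 0]]
    - [0, [0, 0, 0], [0, 0, 0]]
    - [255, [0, 0, 0], [0, 0, 0]]
    - [255, [0, 0, 0], [0, 0, 0]]

```text
time_s: 13.55
ee_pos: [479.2, -171.5, 44.8]
ee_rot: [180.0, -0.1, -13.5]
force: [0.3, -0.2, 0.1]
gripper_width: 78.0
gripper_force: 0.0
```

>>> servo_tool:
  steps:
    - [255, [0, 0, 0], [0, 0, 0]]
    - [255, [0, 0, 0], [0, 0, 0]]
    - [255, [0, 0, 0], [0, 0, 0]]
    - [255, [0, 0, 0], [0, 0, 0]]
    - [255, [0, 0, 0], [0, 0, 0]]
    - [255, [0, 0, 0], [0, 0, 0]]
    - [255, [0, 0, 0], [0, 0, 0]]
    - [255, [0, 0, 0], [0, 0, 0]]
    - [255, [0, 0, 0], [0, 0, 0]]
    - [255, [0, 0, 0], [0, 0, 0]]

```text
time_s: 14.55
ee_pos: [478.7, -171.3, 44.0]
ee_rot: [180.0, -0.0, -13.5]
force: [-0.3, -0.2, 0.5]
gripper_width: 44.0
gripper_force: 15.0
```

>>> servo_tool:
  steps:
    - [255, [0, 0, -20], [0, 0, 0]]
    - [255, [0, 0, -40], [0, 0, 0]]
    - [255, [0, 0, -40], [0, 0, 0]]
    - [255, [0, -10, -26], [0, 0, 0]]
    - [255, [-1, -30, 0], [0, 0, 0]]
    - [255, [-1, -42, 0], [0, 0, 0]]
    - [255, [-1, -45, 0], [0, 0, 0]]
    - [255, [-1, -45, 0], [0, 0, 0]]
    - [255, [-1, -45, 0], [0, 0, 0]]
    - [255, [-1, -45, 0], [0, 0, 0]]

```text
time_s: 15.55
ee_pos: [534.1, 86.6, 169.7]
ee_rot: [180.0, 0.0, -13.5]
force: [0.7, -0.9, -0.4]
gripper_width: 44.1
gripper_force: 15.0
```

>>> servo_tool:
  steps:
    - [255, [-1, -45, 0], [0, 0, 0]]
    - [255, [-1, -42, 0], [0, 0, 0]]
    - [255, [-1, -25, 0], [0, 0, 0]]
    - [255, [0, -9, 0], [0, 0, -0.12]]
    - [255, [0, 0, 0], [0, 0, -0.14]]
    - [255, [0, 0, 0], [0, 0, -0.14]]
    - [255, [0, 0, 0], [0, 0, -0.13]]
    - [255, [0, 0, 0], [0, 0, 0]]
    - [255, [0, 0, 0], [0, 0, 0]]
    - [255, [0, 0, 0], [0, 0, 0]]

```text
time_s: 16.55
ee_pos: [559.5, 203.1, 169.8]
ee_rot: [180.0, 0.0, 16.7]
force: [0.0, -0.4, -1.2]
gripper_width: 44.0
gripper_force: 15.0
```

>>> servo_tool:
  steps:
    - [255, [0, 0, 20], [0, 0, 0]]
    - [255, [0, 0, 35], [0, 0, 0]]
    - [255, [0, 0, 30], [0, 0, 0]]
    - [255, [0, 0, 20], [0, 0, 0]]
    - [255, [0, 0, 12], [0, 0, 0]]
    - [255, [0, 0, 6], [0, 0, 0]]
    - [255, [0, 0, 3], [0, 0, 0]]
    - [255, [0, 0, 2], [0, 0, 0]]
    - [255, [0, 0, 0], [0, 0, 0]]
    - [255, [0, 0, 0], [0, 0, 0]]

```text
time_s: 17.55
ee_pos: [560.0, 203.3, 42.7]
ee_rot: [180.0, -0.1, 16.8]
force: [0.0, 0.3, -1.7]
gripper_width: 44.4
gripper_force: 15.0
```

>>> servo_tool:
  steps:
    - [255, [0, 0, 0.5], [0, 0, 0]]
    - [0, [0, 0, 0], [0, 0, 0]]
    - [0, [0, 0, 0], [0, 0, 0]]
    - [0, [0, 0, 0], [0, 0, 0]]
    - [0, [0, 0, 0], [0, 0, 0]]
    - [0, [0, 0, 0], [0, 0, 0]]
    - [0, [0, 0, -15], [0, 0, 0]]
    - [0, [0, 0, -30], [0, 0, 0]]
    - [0, [0, 0, -45], [0, 0, 0]]
    - [0, [0, 0, -45], [0, 0, 0]]

```text
time_s: 18.55
ee_pos: [559.0, 203.0, 177.4]
ee_rot: [180.0, 0.1, 16.8]
force: [0.3, 0.1, -0.3]
gripper_width: 91.2
gripper_force: 0.0
```

>>> servo_tool:
  steps:
    - [0, [-12, 37, -3], [0, 0, 0]]
    - [0, [-12, 37, -3], [0, 0, 0]]
    - [0, [-12, 37, -3], [0, 0, 0]]
    - [0, [-12, 37, -3], [0, 0, 0]]
    - [0, [-12, 37, -3], [0, 0, 0]]
    - [0, [-12, 37, -3], [0, 0, 0]]
    - [0, [-12, 37, 0], [0, 0, 0]]
    - [0, [-12, 37, 0], [0, 0, 0]]
    - [0, [-12, 37, 0], [0, 0, 0]]
    - [0, [-11, 37, 0], [0, 0, 0]]

```text
time_s: 19.55
ee_pos: [552.4, -187.0, 194.5]
ee_rot: [180.0, -0.0, 16.8]
force: [-0.9, 0.9, 1.1]
gripper_width: 91.3
gripper_force: 0.0
```

>>> servo_tool:
  steps:
    - [0, [0, 0, 0], [0, 0, 0.13]]
    - [0, [0, 0, 0], [0, 0, 0.14]]
    - [0, [0, 0, 0], [0, 0, 0.14]]
    - [0, [0, 0, 0], [0, 0, 0.12]]
    - [0, [0, 0, 0], [0, 0, 0]]
    - [0, [0, 0, 0], [0, 0, 0]]
    - [0, [0, 0, 0], [0, 0, 0]]
    - [0, [0, 0, 0], [0, 0, 0]]
    - [0, [0, 0, 0], [0, 0, 0]]
    - [0, [0, 0, 0], [0, 0, 0]]

```text
time_s: 20.55
ee_pos: [552.8, -185.4, 194.5]
ee_rot: [180.0, -0.0, -13.5]
force: [0.4, -0.5, 0.3]
gripper_width: 91.1
gripper_force: 0.0
```

Descend 133 to TCP z of about 61.

>>> servo_tool:
  steps:
    - [0, [0, 0, 30], [0, 0, 0]]
    - [0, [0, 0, 35], [0, 0, 0]]
    - [0, [0, 0, 30], [0, 0, 0]]
    - [0, [0, 0, 20], [0, 0, 0]]
    - [0, [0, 0, 12], [0, 0, 0]]
    - [0, [0, 0, 6], [0, 0, 0]]
    - [0, [0, 0, 0], [0, 0, 0]]
    - [0, [0, 0, 0], [0, 0, 0]]
    - [255, [0, 0, 0], [0, 0, 0]]
    - [255, [0, 0, 0], [0, 0, 0]]

```text
time_s: 21.55
ee_pos: [553.3, -185.6, 62.4]
ee_rot: [180.0, -0.1, -13.5]
force: [0.1, 0.3, 0.6]
gripper_width: 78.2
gripper_force: 0.0
```

>>> servo_tool:
  steps:
    - [255, [0, 0, 0], [0, 0, 0]]
    - [255, [0, 0, 0], [0, 0, 0]]
    - [255, [0, 0, 0], [0, 0, 0]]
    - [255, [0, 0, 0], [0, 0, 0]]
    - [255, [0, 0, 0], [0, 0, 0]]
    - [255, [0, 0, 0], [0, 0, 0]]
    - [255, [0, 0, 0], [0, 0, 0]]
    - [255, [0, 0, 0], [0, 0, 0]]
    - [255, [0, 0, 0], [0, 0, 0]]
    - [255, [0, 0, 0], [0, 0, 0]]

```text
time_s: 22.55
ee_pos: [552.8, -185.4, 61.4]
ee_rot: [180.0, -0.0, -13.5]
force: [-0.6, 0.2, -0.1]
gripper_width: 41.6
gripper_force: 15.0
```

>>> servo_tool:
  steps:
    - [255, [0, 0, -20], [0, 0, 0]]
    - [255, [0, 0, -40], [0, 0, 0]]
    - [255, [0, 0, -40], [0, 0, 0]]
    - [255, [0, 0, -28], [0, 0, 0]]
    - [255, [-9, -20, 0], [0, 0, 0]]
    - [255, [-17, -38, 0], [0, 0, 0]]
    - [255, [-18, -40, 0], [0, 0, 0]]
    - [255, [-18, -41, 0], [0, 0, 0]]
    - [255, [-18, -41, 0], [0, 0, 0]]
    - [255, [-18, -41, 0], [0, 0, 0]]

```text
time_s: 23.55
ee_pos: [508.4, 54.0, 189.3]
ee_rot: [-180.0, 0.0, -13.6]
force: [0.7, 0.2, -0.4]
gripper_width: 42.2
gripper_force: 15.0
```

>>> servo_tool:
  steps:
    - [255, [-18, -40, 0], [0, 0, 0]]
    - [255, [-17, -40, 0], [0, 0, 0]]
    - [255, [-12, -28, 0], [0, 0, 0]]
    - [255, [-6, -12, 0], [0, 0, -0.12]]
    - [255, [0, 0, 0], [0, 0, -0.14]]
    - [255, [0, 0, 0], [0, 0, -0.14]]
    - [255, [0, 0, 0], [0, 0, -0.13]]
    - [255, [0, 0, 0], [0, 0, 0]]
    - [255, [0, 0, 0], [0, 0, 0]]
    - [255, [0, 0, 0], [0, 0, 0]]

```text
time_s: 24.55
ee_pos: [485.7, 181.4, 189.3]
ee_rot: [180.0, 0.0, 16.7]
force: [-0.6, -0.8, -1.3]
gripper_width: 41.5
gripper_force: 15.0
```

Target TCP z is 61.4-3, so about 58.8. Descend 130.5.

>>> servo_tool:
  steps:
    - [255, [0, 0, 20], [0, 0, 0]]
    - [255, [0, 0, 35], [0, 0, 0]]
    - [255, [0, 0, 30], [0, 0, 0]]
    - [255, [0, 0, 20], [0, 0, 0]]
    - [255, [0, 0, 13], [0, 0, 0]]
    - [255, [0, 0, 7], [0, 0, 0]]
    - [255, [0, 0, 3], [0, 0, 0]]
    - [255, [0, 0, 2], [0, 0, 0]]
    - [255, [0, 0, 0], [0, 0, 0]]
    - [255, [0, 0, 0], [0, 0, 0]]

```text
time_s: 25.55
ee_pos: [486.2, 181.6, 60.0]
ee_rot: [180.0, -0.1, 16.8]
force: [-0.0, -0.7, -0.3]
gripper_width: 42.0
gripper_force: 15.0
```

>>> servo_tool:
  steps:
    - [255, [0, 0, 0.5], [0, 0, 0]]
    - [0, [0, 0, 0], [0, 0, 0]]
    - [0, [0, 0, 0], [0, 0, 0]]
    - [0, [0, 0, 0], [0, 0, 0]]
    - [0, [0, 0, 0], [0, 0, 0]]
    - [0, [0, 0, 0], [0, 0, 0]]
    - [0, [0, 0, -15], [0, 0, 0]]
    - [0, [0, 0, -30], [0, 0, 0]]
    - [0, [0, 0, -45], [0, 0, 0]]
    - [0, [0, 0, -40], [0, 0, 0]]

```text
time_s: 26.55
ee_pos: [485.6, 181.4, 190.5]
ee_rot: [180.0, 0.0, 16.8]
force: [0.8, 0.2, 0.3]
gripper_width: 91.6
gripper_force: 0.0
```

>>> servo_tool:
  steps:
    - [0, [2, 41, 3], [0, 0, 0]]
    - [0, [2, 41, 3], [0, 0, 0]]
    - [0, [2, 41, 3], [0, 0, 0]]
    - [0, [2, 41, 3], [0, 0, 0]]
    - [0, [3, 41, 3], [0, 0, 0]]
    - [0, [3, 41, 3], [0, 0, 0]]
    - [0, [3, 41, 3], [0, 0, 0]]
    - [0, [2, 41, 3], [0, 0, 0]]
    - [0, [2, 41, 3], [0, 0, 0]]
    - [0, [2, 40, 3], [0, 0, 0]]

```text
time_s: 27.55
ee_pos: [626.5, -205.1, 158.7]
ee_rot: [-180.0, 0.0, 16.8]
force: [0.7, 1.0, 0.5]
gripper_width: 91.1
gripper_force: 0.0
```

>>> servo_tool:
  steps:
    - [0, [0, 0, 0], [0, 0, 0.13]]
    - [0, [0, 0, 0], [0, 0, 0.14]]
    - [0, [0, 0, 0], [0, 0, 0.14]]
    - [0, [0, 0, 0], [0, 0, 0.12]]
    - [0, [0, 0, 0], [0, 0, 0]]
    - [0, [0, 0, 0], [0, 0, 0]]
    - [0, [0, 0, 0], [0, 0, 0]]
    - [0, [0, 0, 0], [0, 0, 0]]
    - [0, [0, 0, 0], [0, 0, 0]]
    - [0, [0, 0, 0], [0, 0, 0]]

```text
time_s: 28.55
ee_pos: [626.2, -203.3, 159.0]
ee_rot: [180.0, -0.0, -13.5]
force: [-0.6, 1.1, 0.8]
gripper_width: 91.1
gripper_force: 0.0
```

```bash
python3 wl.py w3 dropper_mid
```

```text
[ 626.2 -203.3  159. ] [180.    -0.   -13.51] [-19.   28.7  84.3  -0.   66.9  84.5] cam [ 702. -222.  307.]
dropper_mid 0.67 [317. 202.] 2645 top z 121.0 top c [ 628. -205.  119.] bbox mid [ 627.  -204.9]
```

View pics/w3.png

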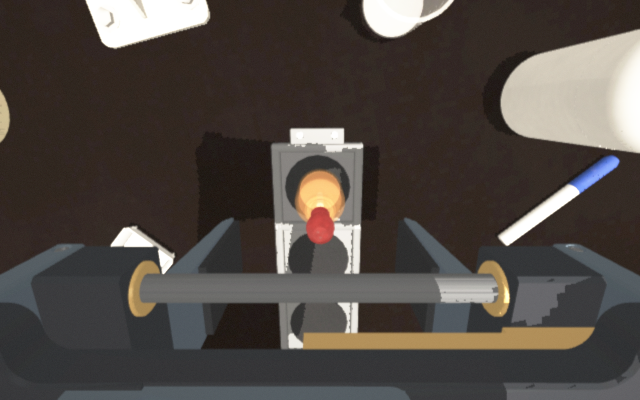

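The dropper is centred between the fingers, with its red bulb at (320,225). I'll grip it by the bulb because the palm would hit the bulb in a body grasp.

>>> servo_tool:
  steps:
    - [0, [0, 1, 20], [0, 0, 0]]
    - [0, [0, 0, 20], [0, 0, 0]]
    - [0, [0, 0, 8], [0, 0, 0]]
    - [0, [0, 0, 4], [0, 0, 0]]
    - [0, [0, 0, 0], [0, 0, 0]]
    - [0, [0, 0, 0], [0, 0, 0]]
    - [255, [0, 0, 0], [0, 0, 0]]
    - [255, [0, 0, 0], [0, 0, 0]]
    - [255, [0, 0, 0], [0, 0, 0]]
    - [255, [0, 0, 0], [0, 0, 0]]
  squeeze: 12

```text
time_s: 29.65
ee_pos: [626.1, -204.4, 107.2]
ee_rot: [180.0, -0.0, -13.5]
force: [-0.5, -0.4, -0.1]
gripper_width: 61.6
gripper_force: 0.0
```

>>> servo_tool:
  steps:
    - [255, [0, 0, 0], [0, 0, 0]]
    - [255, [0, 0, 0], [0, 0, 0]]
    - [255, [0, 0, 0], [0, 0, 0]]
    - [255, [0, 0, 0], [0, 0, 0]]
    - [255, [0, 0, 0], [0, 0, 0]]
    - [255, [0, 0, 0], [0, 0, 0]]
    - [255, [0, 0, 0], [0, 0, 0]]
    - [255, [0, 0, 0], [0, 0, 0]]
    - [255, [0, 0, -3], [0, 0, 0]]
    - [255, [0, 0, -5], [0, 0, 0]]

```text
time_s: 30.65
ee_pos: [625.6, -204.2, 114.7]
ee_rot: [-180.0, 0.1, -13.5]
force: [-0.7, -0.3, -1.1]
gripper_width: 17.5
gripper_force: 12.0
```

```bash
python3 wl.py w4 dropper_mid
```

```text
[ 626.4 -204.5  116. ] [ 1.7999e+02 -7.0000e-02 -1.3530e+01] [-19.1  30.8  87.4  -0.   61.8  84.5] cam [ 701. -223.  262.]
dropper_mid 0.58 [315. 217.] 3588 top z 127.0 top c [ 631. -206.  126.] bbox mid [ 640.8 -205.5]
```

View pics/w4.png

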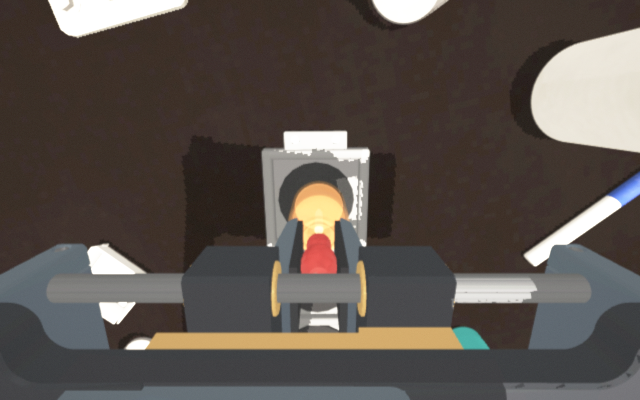

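Held at 17.5 mm and upright. Transferring it gently.

>>> servo_tool:
  steps:
    - [255, [0, 0, -8], [0, 0, 0]]
    - [255, [0, 0, -15], [0, 0, 0]]
    - [255, [-5, -5, -15], [0, 0, 0]]
    - [255, [-10, -10, -15], [0, 0, 0]]
    - [255, [-15, -16, -15], [0, 0, 0]]
    - [255, [-21, -22, -15], [0, 0, 0]]
    - [255, [-25, -25, -10], [0, 0, 0]]
    - [255, [-25, -26, -8], [0, 0, 0]]
    - [255, [-25, -26, -3], [0, 0, 0]]
    - [255, [-25, -26, 0], [0, 0, 0]]
  squeeze: 15

```text
time_s: 31.75
ee_pos: [514.2, -15.5, 220.6]
ee_rot: [-180.0, -0.1, -13.5]
force: [0.8, 1.0, -1.2]
gripper_width: 17.8
gripper_force: 15.0
```

>>> servo_tool:
  steps:
    - [255, [-25, -26, 0], [0, 0, 0]]
    - [255, [-25, -26, 0], [0, 0, 0]]
    - [255, [-25, -25, 0], [0, 0, 0]]
    - [255, [-25, -25, 0], [0, 0, 0]]
    - [255, [-20, -20, 0], [0, 0, 0]]
    - [255, [-15, -15, 0], [0, 0, 0]]
    - [255, [-9, -10, 0], [0, 0, 0]]
    - [255, [0, 0, 0], [0, 0, -0.03]]
    - [255, [0, 0, 0], [0, 0, -0.06]]
    - [255, [0, 0, 0], [0, 0, -0.08]]

```text
time_s: 32.75
ee_pos: [409.8, 159.0, 219.5]
ee_rot: [180.0, -0.0, -3.5]
force: [-0.2, -0.3, -0.8]
gripper_width: 17.6
gripper_force: 15.0
```

>>> servo_tool:
  steps:
    - [255, [0, 0, 0], [0, 0, -0.09]]
    - [255, [0, 0, 0], [0, 0, -0.09]]
    - [255, [0, 0, 0], [0, 0, -0.09]]
    - [255, [0, 0, 0], [0, 0, -0.06]]
    - [255, [0, 0, 0], [0, 0, -0.03]]
    - [255, [0, 0, 0], [0, 0, 0]]
    - [255, [0, 0, 0], [0, 0, 0]]
    - [255, [0, 0, 0], [0, 0, 0]]
    - [255, [0, 0, 0], [0, 0, 0]]
    - [255, [0, 0, 0], [0, 0, 0]]

```text
time_s: 33.75
ee_pos: [410.0, 159.3, 218.9]
ee_rot: [180.0, 0.0, 16.8]
force: [-0.3, 0.1, -0.7]
gripper_width: 17.4
gripper_force: 15.0
```

```bash
python3 wl.py w5 dropper_mid amber_mid
```

```text
[410.1 159.3 218.9] [1.800e+02 1.000e-02 1.683e+01] [ 19.7   6.8 107.6  -0.   65.6  92.9] cam [484. 182. 367.]
dropper_mid 0.98 [318. 219.] 3564 top z 231.0 top c [415. 161. 229.] bbox mid [414.1 159.9]
amber_mid 0.77 [319. 102.] 1751 top z 105.0 top c [486. 181. 104.] bbox mid [486.  181.4]
```

View pics/w5.png

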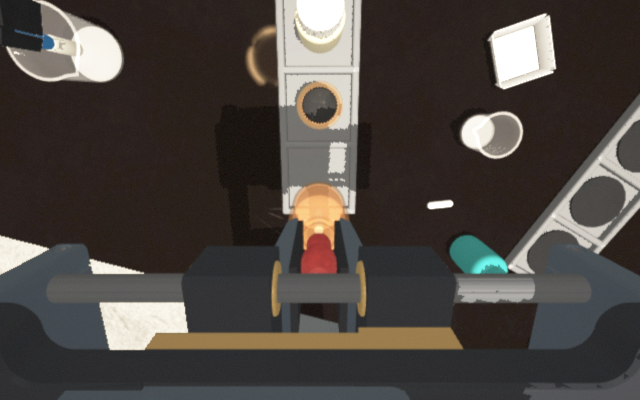

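The dropper hangs upright. The amber stands centred in its pocket (320,105). The last pocket spans rows of about 147 to 210. I'll check its centre.

Run:
```python
from h import *
p=grab('wrist')
def px(u,v,z=13):
    d=p['T'][:3,:3]@np.array([(u-p['cx'])/p['f'],-(v-p['cy'])/p['f'],-1]); e=p['T'][:3,3]; return (e+d*(z-e[2])/d[2])[:2].round(1)
for v in(71,143,212): print(v,px(284,v),px(356,v),(px(284,v)+px(356,v))/2)
```

```text
71 [509.  226.7] [530.6 154.7] [519.8 190.7]
143 [437.  207.4] [460.  130.9] [448.5  169.15]
212 [359.1 186.4] [383.6 105.1] [371.35 145.75]
```

>>> servo_tool:
  steps:
    - [255, [0, 0, 10], [0, 0, 0]]
    - [255, [0, 0, 20], [0, 0, 0]]
    - [255, [0, 0, 25], [0, 0, 0]]
    - [255, [0, 0, 22], [0, 0, 0]]
    - [255, [0, 0, 15], [0, 0, 0]]
    - [255, [0, 0, 10], [0, 0, 0]]
    - [255, [0, 0, 6], [0, 0, 0]]
    - [255, [0, 0, 3], [0, 0, 0]]
    - [255, [0, 0, 2], [0, 0, 0]]
    - [255, [0, 0, 0], [0, 0, 0]]

```text
time_s: 34.95
ee_pos: [410.4, 159.4, 106.2]
ee_rot: [180.0, -0.0, 16.8]
force: [-0.8, -0.2, -0.0]
gripper_width: 17.4
gripper_force: 15.0
```

>>> servo_tool:
  steps:
    - [255, [0, 0, 0.5], [0, 0, 0]]
    - [255, [0, 0, 0.5], [0, 0, 0]]
    - [255, [0, 0, 0], [0, 0, 0]]
    - [255, [0, 0, 0], [0, 0, 0]]
    - [255, [0, 0, 0], [0, 0, 0]]
    - [255, [0, 0, 0], [0, 0, 0]]
    - [255, [0, 0, 0], [0, 0, 0]]
    - [255, [0, 0, 0], [0, 0, 0]]
    - [255, [0, 0, 0], [0, 0, 0]]
    - [255, [0, 0, 0], [0, 0, 0]]

```text
time_s: 35.95
ee_pos: [410.1, 159.3, 104.9]
ee_rot: [180.0, 0.0, 16.8]
force: [-0.1, 0.0, -1.8]
gripper_width: 17.2
gripper_force: 15.0
```

>>> servo_tool:
  steps:
    - [200, [0, 0, 0], [0, 0, 0]]
    - [120, [0, 0, 0], [0, 0, 0]]
    - [0, [0, 0, 0], [0, 0, 0]]
    - [0, [0, 0, 0], [0, 0, 0]]
    - [0, [0, 0, 0], [0, 0, 0]]
    - [0, [0, 0, 0], [0, 0, 0]]
    - [0, [0, 0, -10], [0, 0, 0]]
    - [0, [0, 0, -25], [0, 0, 0]]
    - [0, [0, 0, -40], [0, 0, 0]]
    - [0, [0, 0, -40], [0, 0, 0]]

```text
time_s: 36.95
ee_pos: [409.7, 159.1, 221.7]
ee_rot: [180.0, 0.0, 16.8]
force: [0.9, -0.1, 0.5]
gripper_width: 88.7
gripper_force: 0.0
```

>>> servo_tool:
  steps:
    - [0, [0, 30, -10], [0, 0, 0]]
    - [0, [0, 45, -5], [0, 0, 0]]
    - [0, [0, 45, 0], [0, 0, 0]]
    - [0, [0, 45, 0], [0, 0, 0]]
    - [0, [0, 45, 0], [0, 0, 0]]
    - [0, [0, 30, 0], [0, 0, 0]]
    - [0, [0, 0, 0], [0, 0, 0]]
    - [0, [0, 0, 0], [0, 0, 0]]
    - [0, [0, 0, 0], [0, 0, 0]]
    - [0, [0, 0, 0], [0, 0, 0]]

```text
time_s: 37.95
ee_pos: [479.3, -69.3, 235.2]
ee_rot: [-180.0, -0.0, 16.9]
force: [-0.6, 0.5, 0.7]
gripper_width: 91.1
gripper_force: 0.0
```

```bash
python3 m.py; cp pics/topc.png pics/topfin.png
python3 - <<'E'
from h import *
w=np.load('w.npy').reshape(-1,3); a=np.radians(16.8); c=np.array([521,192.])
for n,x,h in(('dropper',-117,119),('amber',-39,105),('jar',39,87),('buffer',117,90)):
    g=c+x*np.array([np.cos(a),np.sin(a)]); q=w[(np.hypot(*(w[:,:2]-g).T)<35)&(w[:,2]>h-12)]
    print(n,len(q),np.percentile(q[:,2],90).round(1),'exp',h,(np.median(q,0)[:2]-g).round(1))
E
```

```text
dropper_mid 0.54 [230. 218.] 283 [406. 153.  58.] 119.0 top [410. 158. 117.] [189. 125.  58.]
amber_mid 0.87 [219. 189.] 302 [479. 174.  79.] 107.0 top [485. 180. 105.] [160.  118.5  61. ]
jar_mid 0.59 [215. 159.] 391 [552. 197.  82.] 90.0 top [559. 202.  87.] [224. 208. 178.]
buffer_mid 0.78 [417. 205.] 286 [ 446. -300.   64.] 87.0 top [ 448. -306.   85.] [  0.  161.  152.5]
buffer_mid 0.7 [381. 276.] 267 [ 272. -206.   64.] 88.0 top [ 272. -211.   85.] [145.  63. 163.]
buffer_mid 0.64 [209. 131.] 304 [624. 221.  67.] 93.0 top [632. 226.  90.] [160. 183. 140.]
dropper 55 120.6 exp 119 [1.1 0.4]
amber 123 107.6 exp 105 [ 2.  -0.2]
jar 210 90.1 exp 87 [ 0.  -1.5]
buffer 82 93.5 exp 90 [-0.9  0.9]
```

View pics/topfin.png

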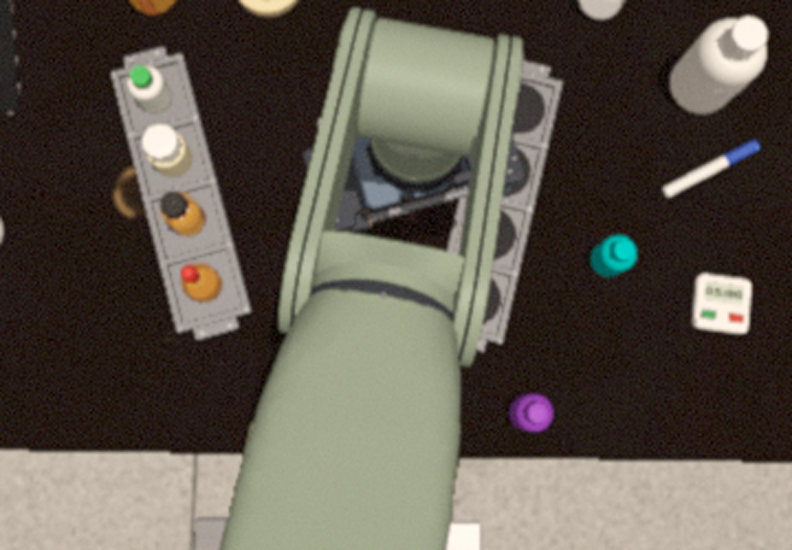

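All four bottles stand upright and centred in the new rack. Near to far they are dropper (190,280), amber (180,210), jar (165,148) and buffer (145,85), with the mats left in the old rack.

```bash
python3 -c "
from h import *
print(ticket.job_done())"
```

```text
the job is handed in; nothing more can be done
None
```

The four bottles now stand upright in the formerly empty rack in reverse order (near to far: dropper, amber, jar, buffer), each measured within about 2 mm of its pocket centre, and I handed the job in at about 38 s; it gave no verdict.

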